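# Set the batch counter to 3 and lock it

### The arm

A 6-joint arm with a two-finger parallel gripper is mounted at the origin on a cart in front of the work surface, level with it; the furniture and walls round the work are solid. World frame = base frame: x ahead of the robot, y to its left, z up, the work surface at z = 0. Lengths are in m, angles in rad, forces in N, time in s.
With the tool pointing down it reaches from about 0.225 to 0.875 m from the base axis. Payload 3.4 kg.
Tool frame: the origin (TCP) lies at the very end of the fingers, on their centre line; the grasp point (between the pads) lies 19 mm behind it; z points along the fingers, x is the direction in which the jaws open and shut, and the axes are right-handed (so a half turn about z gives the same grasp; the last joint's range is limited). The gripper opens to 85 mm and grips with 20 to 120 N. Pads are 22 mm wide; open, the fingers measure 114 mm over their backs; the gripper's body (76 mm by 85 mm) begins 54 mm behind the grasp point. The pads swing forward as they close: fully open they stand 13 mm farther back than shut.
Start: joints at [1.043, 0.276, 1.505, -0, 1.361, -0.121], TCP at [0.228, 0.528, 0.199] pointing down, gripper open.
Joint ranges: [-2.89, 2.89], [-0.75, 2.08], [0.22, 2.7], [-1.18, 4.32], [0.11, 2.71], [-2.7, 2.7]. Speed limits (rad/s): [2.57, 2.57, 3.14, 3.14, 3.14, 3.14].

### API

Orientations are given as a unit quaternion [w, x, y, z].
In Python, from rig import manip gives the robot as it stands.
- The arm moves only by the tool carry_out, never from a script. Its argument "series" is a list of rows, each a list of 2 entries, a list of its own where there are three numbers: the shift along the tool's x, y, z in mm, then the turn about the tool's z in degrees. A call has 1 to 10 rows; each row shifts and turns the pose as measured when the row begins, along the tool's axes as they then stand; what a row does not reach is not made up. A row lasts 1/12 s, in which the tool goes at most 41.7 mm and 7.16 degrees, less where a joint would pass 70% of its speed; a pose out of reach is approached as far as the arm can. A call is refused whole if a number of a shift passes 41.7 or a number of a turn 7.16, either way. A call with a gripper value outside its range is refused whole. "fingers" is the finger opening in mm, from 0 to 85.4, set as the call begins (left out, the last holds). The fingers move at their own pace and stop on an object; "squeeze" is the grip in N (left out, the last holds). Time passes only in rows, so rows that do not move let the fingers close. It gives the time, the measured TCP pose, the force and the opening at its end, in the units of the state.
- manip.get_state(): the state, without advancing time (a new reading comes with each control period).
- manip.get_image(name): name is "scene" or "top" or "wrist"; returns a dict with "frame" (420x560x3 uint8, blue, green, red), "K" (3x3 intrinsics, pixels), "rvec" (rotation vector, rad) and "tvec" (3), from world to camera coordinates, as OpenCV has them; the wrist camera has in their place "mount" (4x4, takes a point from camera to tool coordinates, whose origin is the TCP and whose axes are the tool frame's). Camera axes: x right, y down, z forward; pixel columns grow to the right and rows downward; lengths in m; the calibration is good to about 2 mm. A picture is of the moment at which its call begins: read the wrist's pose just before it. There is no depth.
- manip.sign_off(): hands the job in, once; it reports no verdict.
The state is a dict: "clock": time; "qpos": joint angles; "qd": joint speeds; "effort": joint torques, N m; "position": TCP position; "ee_rot": TCP orientation; "contact_force": force on the tool from outside, world axes, zero at the start; "moment": the same for the moment, N m; "width": finger opening in m.
Only numpy, scipy, OpenCV 4.12 (cv2) and the standard library are available. Lean on these libraries where they do the work, as an engineer would, in place of code of your own. Each camera call takes 0.05 s, during which the arm holds its last target. There are 200 camera calls.

### The job

The next sieve batch is number 3: with light fingertip pressure on the rubber wheel, turn the batch counter until the 3 stands in the middle of its window, stop there, then press the lock plunger fully down. Press gently on the wheel, and leave the tin, the jar and the brass weight where they stand.

Things in the scene. Friction and masses are not known exactly. Their poses are not given: they have to be found in the camera images.
- batch_counter: Grey painted housing, bolted to the worktop: base plate 136 x 150 x 8 mm (centred 9 mm towards its -y); housing x from -50 to +50, y from -66 to +48 mm, flat top 101 mm above the worktop, front edge sloped at 45 degrees. Origin on the worktop below the axle; x points from front to back, y along the axle to its left (seen from the front), z up.
- wheel_centre (a point): Centre of the black rubber-tyred thumbwheel, on the axle, 62 mm above the worktop, 18 mm towards +y of the housing's origin. Tyre 100 mm in diameter, 28 mm wide, in a slot 36 mm wide. Tyre, number drum and locking pins turn as one. The axle is stiff (0.12 N m, so 2.4 N along the rim) and stays where it is left; a fingertip pressed on with less than 5 to 8 N slips.
- wheel_crest (a point): Point fixed to the housing, 50 mm above wheel_centre, where the crest of the tyre would be if it ran true: 112 mm above the worktop, 11 mm above the housing's top. The worn tyre runs 3 mm out of true (where is not known), so the real crest is 109 to 115 mm high as it turns. It is hard: 1 mm too low costs many newtons, too high and the fingertip slips.
- number_wheel (a joint): Angle of the wheel (rad). Number k is in the middle of the window at k x 0.6283, so 3 at 1.885; numbers 0 to 9, with a stop beyond each end. It falls when the crest of the tyre is drawn to the front (the housing's -x, towards the robot) and grows when pushed to the back; one number is 31 mm at the rim. Starts between 3.2 and 4.0.
- window (a point): Middle of the steel-framed window (27 x 21 mm) in the sloped front, to the right of the wheel, through which the black numbers, 15 mm high, on the white number drum are seen upright.
- plunger_top (a point): Centre of the top of the lock plunger: round black cap, 23 mm diameter, on the housing's top, 46 mm towards -y of its origin, 126.5 mm above the worktop when up. Moves straight down 12 mm (2 N friction, no spring: it stays down). Its round-nosed tongue enters between pins of the wheel and centres it if within about 0.12 rad of a number; further off it sticks on a pin, part way.
- lock_plunger (a joint): Travel of the lock plunger (m): 0 up (as at the start), 0.012 fully down.
- tin: Aluminium moisture tin, 68 mm diameter, 38 mm high, loose; origin at the centre of its underside. To be left alone.
- jar: Screw-cap sample jar, 49 mm diameter, 60 mm high, loose; origin at the centre of its underside. To be left alone.
- weight: Knobbed brass weight, 30 mm diameter, 42 mm high, loose; origin at the centre of its underside. To be left alone.

How it is judged:
On the way, in this order (a step that is already met when the one before it is completed fails the run):
1. the 3 stands in the middle of the window and the wheel is at rest, the lock still up (value of joint number_wheel between 1.735 and 2.035 rad and velocity of joint number_wheel between -0.15 and 0.15 rad/s and value of joint lock_plunger below 0.004 m), for 0.2 s.
2. the lock plunger is fully down, with the 3 in the window (value of joint number_wheel between 1.735 and 2.035 rad and value of joint lock_plunger above 0.0105 m), for 0.2 s.
At the end, for the whole second after the job is handed in: The wheel stands at number 3 (1.885 rad, within 0.15), at rest, and the lock plunger is down by more than 10.5 of its 12 mm (all of step 2 and velocity of joint number_wheel between -0.15 and 0.15 rad/s); the robot touches nothing.
It fails at once if the rubber wheel is pressed with more than 25 N (contact force between any of the arm, the fingers and number_wheel above 25 N).
It fails at once if the tin, the jar or the weight is moved by more than 20 mm or knocked over (distance of any of tin, jar, weight from where it was at the start of the episode above 0.02 m or angle between any of tin, jar, weight's own z axis and vertical above 0.3 rad).
It also fails if it takes over 58 s, if anything falls off the work surface, if the arm or the gripper's body presses on something with over 40 N, if the wrist force passes 120 N, or if a joint passes its speed limit or range.

## Working session

There is one attempt and no reset: what is moved stays moved. The work goes in short steps, Python scripts to look and compute and a tool call to move; the robot and the scene stay as the last step left them, time stands still between calls to the robot, and variables do not carry over. Pictures are saved under pics/ and viewed, about 8 in all and at most 12, crops included, and the job is handed in when it is done.

Besides the shell and the picture viewer there is one more tool, called after "Call:" by a JSON object that holds its "api" and its "payload", one argument or row to a line. carry_out: Moves the arm, as the interface text tells. Its arguments: {"type":"object","properties":{"series":{"type":"array","items":{"type":"array"}},"fingers":{"type":"number"},"squeeze":{"type":"number"}},"required":["series"]}

```bash
ls; mkdir -p pics
python3 - <<'E'
from rig import manip
import cv2,numpy as np
s=manip.get_state();print(s)
a=manip.get_image("scene");b=manip.get_image("top");c=manip.get_image("wrist")
for n,i in zip("stw",(a,b,c)):
    cv2.imwrite(f"pics/{n}0.png",i["frame"]);print({k:np.round(v,4).tolist() for k,v in i.items() if k!="frame"})
E
```

```text
pics
{'clock': 0.0, 'qpos': array([ 1.04303521e+00,  2.76611248e-01,  1.50611911e+00, -3.74345215e-05,
        1.36069400e+00, -1.20975377e-01]), 'qd': array([ 4.76830063e-05,  6.08150149e-04,  6.17338808e-04, -2.15356932e-04,
       -5.76569614e-04, -8.01777661e-04]), 'effort': array([-2.66016374e-03, -4.16779947e+01, -2.45806825e+01, -6.34213320e-04,
        1.09330821e-02, -1.53623051e-05]), 'position': array([0.22721568, 0.52757196, 0.19763608]), 'ee_rot': array([ 4.23827476e-04,  8.35359514e-01,  5.49703231e-01, -8.12091196e-04]), 'contact_force': array([0.13845015, 0.19840027, 0.34541918]), 'moment': array([ 0.00630451, -0.00614606,  0.0180627 ]), 'width': 0.08533374062840712}
{'K': [[513.2663, 0.0, 272.3752], [0.0, 513.2663, 206.34], [0.0, 0.0, 1.0]], 'rvec': [2.3709, -0.6819, 0.2549], 'tvec': [-0.0819, 0.4666, 0.6396]}
{'K': [[478.6395, 0.0, 279.1329], [0.0, 478.6395, 204.9909], [0.0, 0.0, 1.0]], 'rvec': [2.1607, -2.2237, 0.0769], 'tvec': [0.3798, 0.3531, 0.9846]}
{'K': [[371.2798, 0.0, 278.4128], [0.0, 371.2798, 207.3748], [0.0, 0.0, 1.0]], 'mount': [[1.0, -0.0013, -0.0004, -0.0004], [0.0014, 0.9596, 0.2815, -0.0728], [-0.0, -0.2815, 0.9596, -0.1756], [0.0, 0.0, 0.0, 1.0]]}
```

```bash
python3 -c "
import cv2,numpy as np
a=[cv2.imread(f'pics/{n}0.png') for n in 'st']
cv2.imwrite('pics/st0.png',cv2.resize(np.vstack(a),(560,840))[:, :]) 
"
```

```text
(no output)
```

View pics/t0.png

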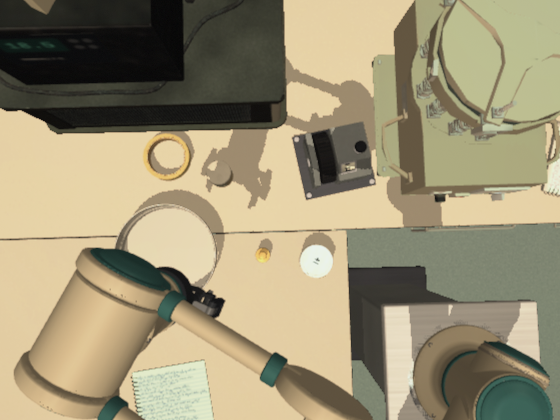

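View pics/s0.png

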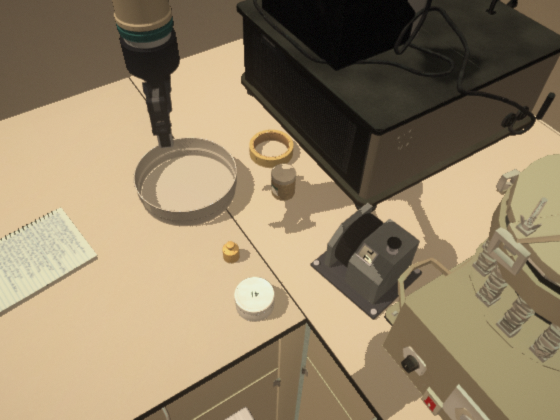

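The top view shows the counter with its cap at about (360,147), the wheel at (322,157), and base corners at (293,135), (364,122), (376,185) and (306,199). The green machine stands close to its right. In the scene view the cap is at (394,243). Next I'll measure these more closely.

```bash
cat > h.py <<'E'
import cv2,numpy as np
from rig import manip
def cam(i): 
    R=cv2.Rodrigues(np.array(i["rvec"],float))[0]; return R,np.array(i["tvec"],float).ravel(),np.array(i["K"])
def ray(i,uv):
    R,t,K=cam(i); d=R.T@np.linalg.solve(K,[uv[0],uv[1],1.]); return -R.T@t,d
def plane(i,uv,z):
    o,d=ray(i,uv); return o+d*(z-o[2])/d[2]
def wristcam(i,s):
    q=s["ee_rot"]; from scipy.spatial.transform import Rotation as Ro
    T=np.eye(4);T[:3,:3]=Ro.from_quat([q[1],q[2],q[3],q[0]]).as_matrix();T[:3,3]=s["position"]
    C=np.linalg.inv(T@np.array(i["mount"])); return dict(i,rvec=cv2.Rodrigues(C[:3,:3])[0],tvec=C[:3,3])
def proj(i,P):
    return cv2.projectPoints(np.atleast_2d(np.array(P,float)),np.array(i["rvec"],float),np.array(i["tvec"],float),np.array(i["K"]),None)[0][:,0]
E
python3 - <<'E'
from h import *
t=manip.get_image("top");s=manip.get_image("scene")
for uv in [(293,135),(364,122),(376,185),(306,199)]: print(plane(t,uv,.008))
print("cap",plane(t,(360.5,146.5),.1265),plane(s,(394,243),.1265))
print("wheel",plane(t,(322,157),.11))
for uv,z in [((316,261),.038),((263,255),.03),((222,172),.06),((290,100),.1),((397,195),.1),((375,60),.1),((376,175),.02)]: print(uv,plane(t,uv,z))
f=cv2.resize(t["frame"][105:210,275:415],None,fx=5.5,fy=5.5,interpolation=cv2.INTER_CUBIC)
cv2.imwrite("pics/tc.png",f)
E
```

```text
[0.5105731  0.33602859 0.008     ]
[0.53413281 0.18553623 0.008     ]
[0.40009203 0.16579241 0.008     ]
[0.37492367 0.31307892 0.008     ]
cap [0.46062384 0.21666915 0.1265    ] [0.45984599 0.21479552 0.1265    ]
wheel [0.445707   0.28694685 0.11      ]
(316, 261) [0.24747695 0.29899891 0.038     ]
(263, 255) [0.26223103 0.40515214 0.03      ]
(222, 172) [0.42940676 0.48107779 0.06      ]
(290, 100) [0.5591745  0.34347994 0.1       ]
(397, 195) [0.37076722 0.14628808 0.1       ]
(375, 60) [0.63309513 0.17713527 0.1       ]
(376, 175) [0.41965811 0.16747222 0.02      ]
```

View pics/tc.png

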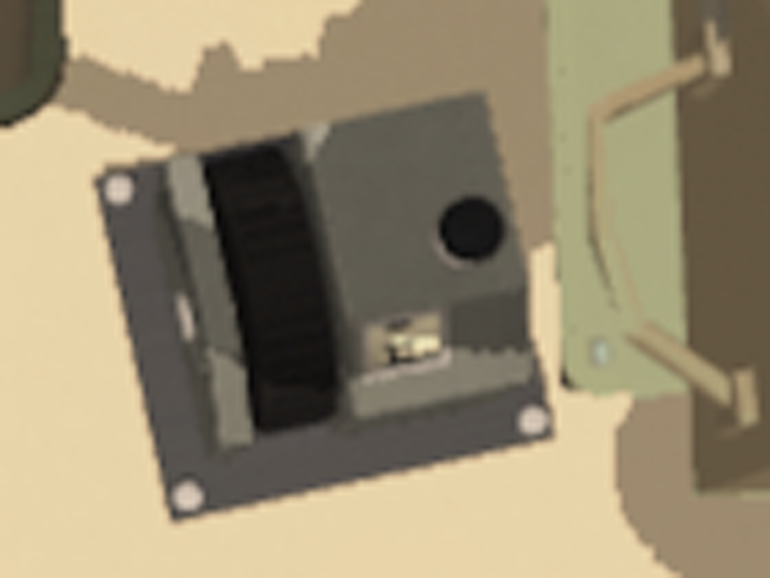

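The crop shows base corners, cap and wheel slot clearly, giving a yaw of about 9.7° and an origin near (0.453, 0.260). I also need to know how close the green machine's handle is to the plunger.

Run:
```python
from h import *
t=cv2.imread("pics/s0.png")
cv2.imwrite("pics/sc.png",cv2.resize(t[190:330,300:480],None,fx=4.2,fy=4.2,interpolation=cv2.INTER_CUBIC))
```

```text
(no output)
```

View pics/sc.png

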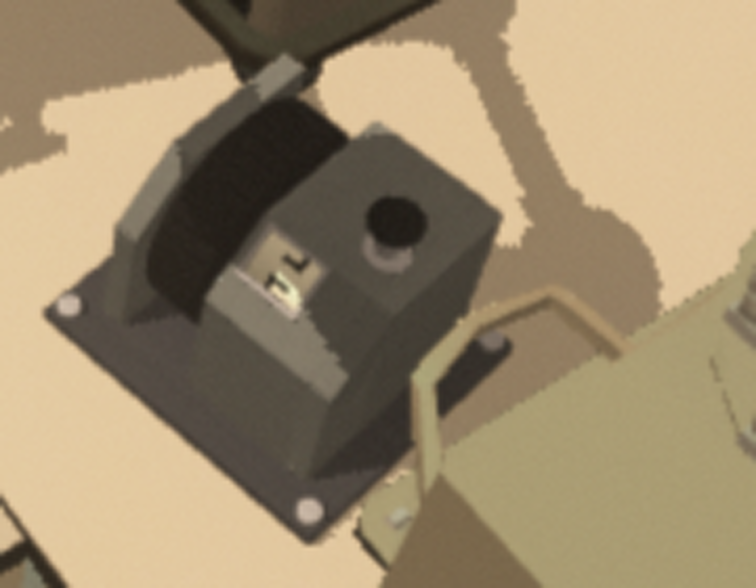

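Call:
{"api": "carry_out", "payload": {
  "series": [
    [[0, 0, 0], 7.16],
    [[0, 0, 0], 7.16],
    [[0, 0, 0], 7.16],
    [[0, 0, 0], 7.16],
    [[0, 0, 0], 7.16],
    [[0, 0, 0], 7.16],
    [[0, 0, 0], 7.16],
    [[0, 0, 0], 7]
  ],
  "fingers": 0,
  "squeeze": 20
}}

```text
clock: 0.92
position: [0.2269, 0.5269, 0.1966]
ee_rot: [0.002, 0.997, 0.079, -0.001]
contact_force: [0.1, -0.5, -0.2]
width: 0.0002
```

Call:
{"api": "carry_out", "payload": {
  "series": [
    [[19.3, 28.1, 0], 0],
    [[19.3, 28.1, 0], 0],
    [[19.3, 28.1, 0], 0],
    [[19.3, 28.1, 0], 0],
    [[19.3, 28.1, 0], 0],
    [[19.3, 28.1, 0], 0],
    [[19.3, 28.1, 0], 0],
    [[19.3, 28.1, 0], 0],
    [[19.3, 28.1, 0], -0.6],
    [[0, 0, 0], 0]
  ]
}}

```text
clock: 1.75
position: [0.4448, 0.2967, 0.1945]
ee_rot: [0.001, 0.996, 0.086, -0.001]
contact_force: [-0.6, 0.3, 0.4]
width: 0.0002
```

Run:
```python
from h import *
s=manip.get_state()
t=manip.get_image("top");c=manip.get_image("scene");w=wristcam(manip.get_image("wrist"),s)
print(s["position"],s["ee_rot"],s["contact_force"])
def tri(a,b):
    o1,d1=ray(t,a);o2,d2=ray(c,b)
    k=np.linalg.lstsq(np.c_[d1,-d2],o2-o1,rcond=None)[0];p,q=o1+k[0]*d1,o2+k[1]*d2
    return np.round((p+q)/2,3),round(np.linalg.norm(p-q),4)
print(tri((383.2,125),(431,259.5)),tri((390.5,164),(401.2,280)),tri((384,144),(414,267)))
cv2.imwrite("pics/w1.png",w["frame"])
ex=np.array([.986,.168,0]);ey=np.array([-.168,.986,0]);o=np.array([.453,.260,0])
for n,p in dict(crest=o+.018*ey+[0,0,.112],cap=o-.046*ey+[0,0,.1265],cornerFL=o-.05*ex+.048*ey+[0,0,.051],bBL=o+.068*ex+.066*ey+[0,0,.008],tBR=o+.05*ex-.066*ey+[0,0,.101],tBL=o+.05*ex+.048*ey+[0,0,.101]).items(): print(n,proj(w,p),proj(c,p))
```

```text
[0.44484267 0.29668283 0.1945434 ] [ 1.28085698e-03  9.96312512e-01  8.57842349e-02 -8.96335620e-04] [-0.583181    0.32134894  0.3750875 ]
(array([0.504, 0.168, 0.104]), np.float64(0.0018)) (array([0.428, 0.16 , 0.118]), np.float64(0.0012)) (array([0.467, 0.17 , 0.111]), np.float64(0.0011))
crest [[282.99543395 227.6036798 ]] [[362.95211646 224.526139  ]]
cap [[282.74242338 314.86648046]] [[394.48680462 242.82648842]]
cornerFL [[225.0937303  171.44394883]] [[325.9515996  250.71387944]]
bBL [[352.48313708 144.85645409]] [[360.12567285 224.12238786]]
tBR [[342.68745442 318.9106832 ]] [[420.43122316 242.80895374]]
tBL [[350.49489796 184.6026366 ]] [[368.25778786 203.23522959]]
```

View pics/w1.png

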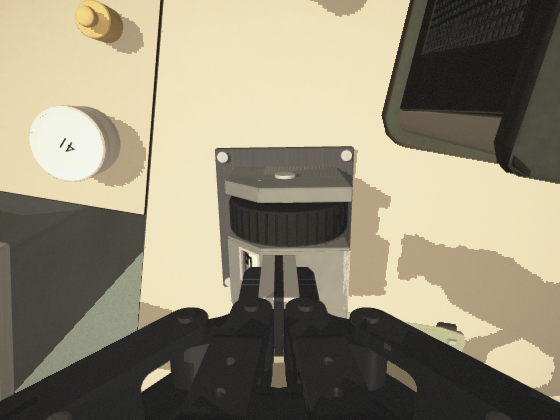

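The wrist view shows the tyre centre at about (288,222), against a predicted (283,228), so the pose is good to about 3 mm. The handle tops out at z≈0.12, below the gripper body. I'll move above the wheel.

Call:
{"api": "carry_out", "payload": {
  "series": [
    [[7, 10, 20], 0],
    [[7, 10, 20], 0],
    [[0, 0, 15], 0],
    [[0, 0, 10], 0],
    [[0, 0, 0], 0],
    [[0, 0, 0], 0]
  ]
}}

```text
clock: 2.4
position: [0.4523, 0.291, 0.1285]
ee_rot: [-0.003, 0.996, 0.092, -0.003]
contact_force: [-0.2, -0.5, 0.4]
width: -0.0002
```

Call:
{"api": "carry_out", "payload": {
  "series": [
    [[6, 8, 1], 0],
    [[4, 6, 1], 0],
    [[1, 2, 1], 0],
    [[0, 0, 1], 0],
    [[0, 0, 0], 0],
    [[0, 0, 0], 0]
  ]
}}

```text
clock: 2.9
position: [0.468, 0.2789, 0.1274]
ee_rot: [-0.004, 0.996, 0.094, 0.0]
contact_force: [0.2, 0.8, -0.1]
width: 0.0002
```

Call:
{"api": "carry_out", "payload": {
  "series": [
    [[-3, 0, 2], 0],
    [[0, 0, 2], 0],
    [[0, 0, 2], 0],
    [[0, 0, 2], 0],
    [[0, 0, 2], 0],
    [[0, 0, 2], 0]
  ]
}}

```text
clock: 3.4
position: [0.4648, 0.2785, 0.1151]
ee_rot: [-0.005, 0.996, 0.094, 0.001]
contact_force: [0.6, -0.2, 0.7]
width: -0.0002
```

Call:
{"api": "carry_out", "payload": {
  "series": [
    [[0, 0, 0.7], 0],
    [[0, 0, 0.7], 0],
    [[0, 0, 0.7], 0],
    [[0, 0, 0.7], 0]
  ]
}}

```text
clock: 3.73
position: [0.4644, 0.2785, 0.1113]
ee_rot: [-0.004, 0.996, 0.094, 0.0]
contact_force: [-0.2, -0.1, 0.2]
width: -0.0001
```

Call:
{"api": "carry_out", "payload": {
  "series": [
    [[0, 0, 0.5], 0],
    [[0, 0, 0.5], 0],
    [[0, 0, 0.5], 0]
  ]
}}

```text
clock: 3.98
position: [0.4645, 0.2786, 0.1096]
ee_rot: [-0.004, 0.996, 0.094, 0.0]
contact_force: [-0.8, 0.2, 1.0]
width: 0.0002
```

Call:
{"api": "carry_out", "payload": {
  "series": [
    [[0, 0, 0.5], 0],
    [[0, 0, 0.5], 0]
  ]
}}

```text
clock: 4.15
position: [0.4646, 0.2787, 0.1086]
ee_rot: [-0.004, 0.996, 0.094, 0.0]
contact_force: [-0.5, 0.5, -0.6]
width: -0.0002
```

Call:
{"api": "carry_out", "payload": {
  "series": [
    [[0, 0, 0.5], 0],
    [[0, 0, 0.5], 0]
  ]
}}

```text
clock: 4.32
position: [0.4647, 0.2787, 0.1076]
ee_rot: [-0.004, 0.996, 0.094, 0.0]
contact_force: [0.1, -0.6, -1.5]
width: 0.0002
```

Call:
{"api": "carry_out", "payload": {
  "series": [
    [[0, 0, 0.5], 0],
    [[0, 0, 0.5], 0]
  ]
}}

```text
clock: 4.48
position: [0.4647, 0.2787, 0.1066]
ee_rot: [-0.004, 0.996, 0.094, 0.0]
contact_force: [-0.1, -1.1, 0.4]
width: 0.0002
```

Call:
{"api": "carry_out", "payload": {
  "series": [
    [[0, 0, 0.5], 0],
    [[0, 0, 0.5], 0]
  ]
}}

```text
clock: 4.65
position: [0.4647, 0.2787, 0.1055]
ee_rot: [-0.004, 0.996, 0.094, 0.0]
contact_force: [0.7, -0.5, -0.1]
width: -0.0
```

Run:
```python
from h import *
s=manip.get_state();print(s["position"],s["contact_force"])
c=manip.get_image("scene");w=manip.get_image("wrist")
a=cv2.resize(c["frame"][150:290,310:450],(600,600),interpolation=cv2.INTER_CUBIC)
cv2.imwrite("pics/c2.png",a)
print(proj(c,s["position"]),proj(wristcam(w,s),s["position"]))
cv2.imwrite("pics/w2.png",w["frame"])
```

```text
[0.46468083 0.27870484 0.10545336] [ 0.69347459 -0.45314431 -0.06904936]
[[368.86905199 222.86269917]] [[281.03975223 245.97037145]]
```

View pics/c2.png

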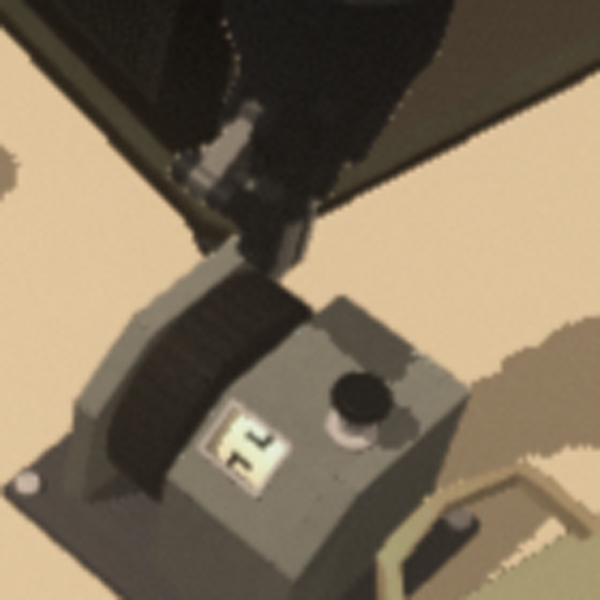

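The scene crop shows the fingertip ending near (285,270), higher than the predicted (252,312), so it isn't touching yet. The window appears to show a digit pair. I'll check the fingertip in the wrist view against its projection.

Run:
```python
from h import *
s=manip.get_state();w=manip.get_image("wrist");c=manip.get_image("scene")
M=np.linalg.inv(np.array(w["mount"]));w["rvec"]=cv2.Rodrigues(M[:3,:3])[0];w["tvec"]=M[:3,3]
im=w["frame"].copy()
for z,col in ((0,(0,0,255)),(-.013,(0,255,0))):
    P=np.array([[x,y,z] for x,y in ((-.011,-.011),(.011,-.011),(.011,.011),(-.011,.011))]);q=proj(w,P);print(z,q.round(0).tolist())
    cv2.polylines(im,[q.astype(np.int32)],True,col,1)
cv2.imwrite("pics/w3.png",cv2.resize(im[150:400,130:430],None,fx=2.4,fy=2.4))
```

```text
0 [[259.0, 226.0], [303.0, 225.0], [302.0, 266.0], [260.0, 266.0]]
-0.013 [[258.0, 235.0], [305.0, 235.0], [304.0, 277.0], [258.0, 277.0]]
```

View pics/w3.png

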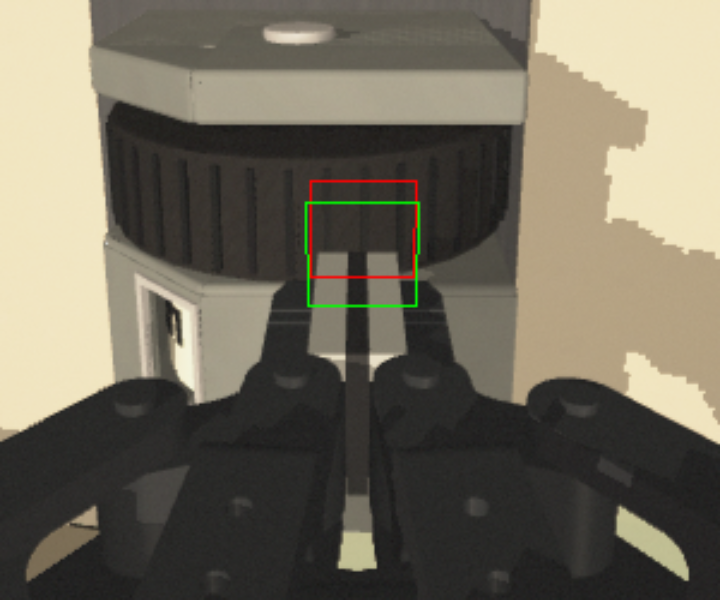

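Run:
```python
from h import *
s=manip.get_state();w=manip.get_image("wrist");c=manip.get_image("scene");ws=wristcam(w,s)
M=np.array(w["mount"])
d=M[:3,:3]@np.linalg.solve(np.array(w["K"]),[279,255,1]);o=M[:3,3]
for z in (0,-.005,-.01,-.015,-.02): print(z,np.round(o+d*(z-o[2])/d[2],4))
# scene ray of visible tip bottom, in world, at several heights; rel. to TCP
for z in (.105,.110,.115,.12): print(z,np.round(plane(c,(375.3,213.5),z)-s["position"],4), np.round(plane(c,(372,212.5),z)-s["position"],4))
# wheel-crest line check in wrist image: tyre near/far edges at crop x~300 rows ~278,~150 -> raw
for r in (265.5,213): print(plane(ws,(255,r),.108))
print(s["position"])
```

```text
0 [-0.001  0.005  0.   ]
-0.005 [-0.001   0.0028 -0.005 ]
-0.01 [-0.0011  0.0006 -0.01  ]
-0.015 [-0.0011 -0.0016 -0.015 ]
-0.02 [-0.0011 -0.0038 -0.02  ]
0.105 [ 0.0226  0.0103 -0.0005] [ 0.0192  0.015  -0.0005]
0.11 [0.0193 0.0076 0.0045] [0.016  0.0123 0.0045]
0.115 [0.0161 0.0049 0.0095] [0.0127 0.0095 0.0095]
0.12 [0.0128 0.0022 0.0145] [0.0095 0.0068 0.0145]
[0.45344431 0.26678418 0.108     ]
[0.44871669 0.29427359 0.108     ]
[0.46466873 0.27871449 0.10547763]
```

Call:
{"api": "carry_out", "payload": {
  "series": [
    [[0, 0, 0.5], 0],
    [[0, 0, 0.5], 0],
    [[0, 0, 0.5], 0],
    [[0, 0, 0.5], 0],
    [[0, 0, 0.5], 0]
  ]
}}

```text
clock: 5.37
position: [0.4649, 0.2788, 0.103]
ee_rot: [-0.005, 0.996, 0.094, 0.001]
contact_force: [-0.2, -0.2, 0.7]
width: -0.0003
```

Call:
{"api": "carry_out", "payload": {
  "series": [
    [[0, 0, 0.5], 0],
    [[0, 0, 0.5], 0],
    [[0, 0, 0.5], 0],
    [[0, 0, 0.5], 0]
  ]
}}

```text
clock: 5.7
position: [0.4648, 0.2788, 0.1007]
ee_rot: [-0.005, 0.996, 0.094, 0.001]
contact_force: [-0.4, 0.2, 0.4]
width: 0.0002
```

Call:
{"api": "carry_out", "payload": {
  "series": [
    [[0, 0, 0.5], 0],
    [[0, 0, 0.5], 0],
    [[0, 0, 0.5], 0],
    [[0, 0, 0.5], 0]
  ]
}}

```text
clock: 6.03
position: [0.4648, 0.2788, 0.0984]
ee_rot: [-0.005, 0.996, 0.094, 0.001]
contact_force: [0.1, -0.8, -0.5]
width: -0.0004
```

Call:
{"api": "carry_out", "payload": {
  "series": [
    [[0, 0, 0.5], 0],
    [[0, 0, 0.5], 0],
    [[0, 0, 0.5], 0],
    [[0, 0, 0.5], 0]
  ]
}}

```text
clock: 6.37
position: [0.4648, 0.2789, 0.0962]
ee_rot: [-0.005, 0.996, 0.094, 0.001]
contact_force: [-0.2, -0.0, 0.1]
width: -0.0001
```

Run:
```python
from h import *
s=manip.get_state();print(s["position"],s["contact_force"],s["moment"])
w=manip.get_image("wrist");c=manip.get_image("scene")
a=cv2.resize(w["frame"][160:360,180:380],(400,400),interpolation=cv2.INTER_CUBIC)
b=cv2.resize(c["frame"][180:280,320:420],(400,400),interpolation=cv2.INTER_CUBIC)
b=cv2.convertScaleAbs(b,alpha=1.8,beta=10)
a=cv2.convertScaleAbs(a,alpha=1.5,beta=10)
cv2.imwrite("pics/m4.png",np.hstack([a,b]))
```

```text
[0.46482087 0.27887669 0.0962485 ] [-0.23864409 -0.04839288  0.09741381] [-0.02197576 -0.02636958 -0.01119776]
```

View pics/m4.png

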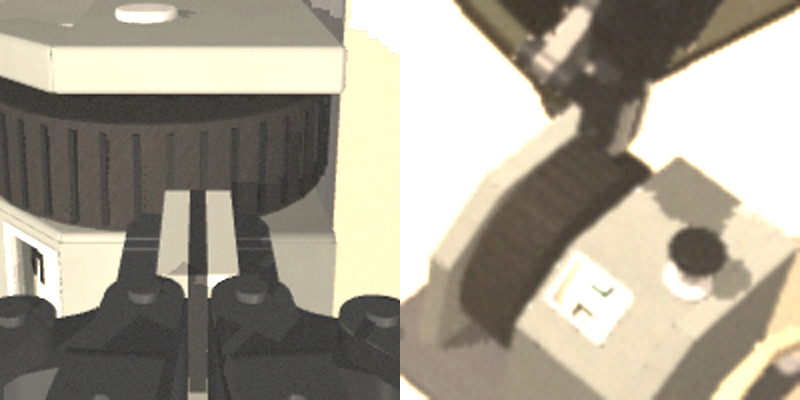

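The view shows the tip nearly on the back shoulder of the tyre, so the visible tip is well above the reported TCP. I'll keep creeping down.

Call:
{"api": "carry_out", "payload": {
  "series": [
    [[0, 0, 0.5], 0],
    [[0, 0, 0.5], 0],
    [[0, 0, 0.5], 0]
  ]
}}

```text
clock: 6.72
position: [0.4648, 0.2789, 0.0947]
ee_rot: [-0.005, 0.996, 0.094, 0.001]
contact_force: [-0.6, 0.2, -0.1]
width: 0.0
```

Call:
{"api": "carry_out", "payload": {
  "series": [
    [[0, 0, 0.5], 0],
    [[0, 0, 0.5], 0],
    [[0, 0, 0.5], 0]
  ]
}}

```text
clock: 6.97
position: [0.4649, 0.2789, 0.093]
ee_rot: [-0.005, 0.996, 0.094, 0.001]
contact_force: [0.1, 0.1, -0.6]
width: -0.0001
```

Call:
{"api": "carry_out", "payload": {
  "series": [
    [[-2, 0, 0], 0],
    [[-2, 0, 0], 0],
    [[-2, 0, 0], 0],
    [[-2, 0, 0], 0],
    [[0, 0, 0], 0]
  ]
}}

```text
clock: 7.38
position: [0.4559, 0.2771, 0.0928]
ee_rot: [-0.004, 0.996, 0.094, 0.0]
contact_force: [0.2, 0.2, -0.5]
width: 0.0001
```

Call:
{"api": "carry_out", "payload": {
  "series": [
    [[0, 0, 0.5], 0],
    [[0, 0, 0.5], 0],
    [[0, 0, 0.5], 0],
    [[0, 0, 0.5], 0]
  ]
}}

```text
clock: 7.72
position: [0.4559, 0.2772, 0.091]
ee_rot: [-0.005, 0.996, 0.094, 0.001]
contact_force: [-0.3, 1.1, -0.3]
width: 0.0004
```

Call:
{"api": "carry_out", "payload": {
  "series": [
    [[0, 0, 0.6], 0],
    [[0, 0, 0.6], 0],
    [[0, 0, 0.6], 0],
    [[0, 0, 0.6], 0],
    [[0, 0, 0.6], 0],
    [[0, 0, 0.6], 0]
  ]
}}

```text
clock: 8.22
position: [0.4562, 0.2773, 0.0868]
ee_rot: [-0.005, 0.996, 0.094, 0.001]
contact_force: [-0.4, 0.6, 1.3]
width: -0.0
```

Run:
```python
from h import *
s=manip.get_state();print(s["position"],s["contact_force"])
w=manip.get_image("wrist");c=manip.get_image("scene");t=manip.get_image("top")
# tip vs wheel by image: where is the reported TCP+offset in both views
M=np.array(w["mount"]);q=s["ee_rot"]
from scipy.spatial.transform import Rotation as Ro
R=Ro.from_quat([q[1],q[2],q[3],q[0]]).as_matrix()
for dz in (0,-.012,-.024,-.035):
    print(dz,proj(c,[R@np.array([x,y,dz])+s["position"] for x,y in ((0,-.011),(0,.011),(-.01,.011),(.01,.011))]).round(1).tolist())
a=cv2.convertScaleAbs(cv2.resize(c["frame"][170:270,320:420],(600,600),interpolation=cv2.INTER_CUBIC),alpha=1.9,beta=15)
cv2.imwrite("pics/c5.png",a)
```

```text
[0.45619409 0.27732589 0.08684253] [-0.3879458   0.57858155  1.25507901]
0 [[359.0, 228.3], [368.8, 236.0], [365.0, 239.2], [372.6, 232.8]]
-0.012 [[360.0, 224.1], [369.9, 231.8], [366.0, 235.1], [373.7, 228.6]]
-0.024 [[361.0, 219.8], [371.1, 227.5], [367.2, 230.8], [374.9, 224.3]]
-0.035 [[362.0, 215.8], [372.1, 223.5], [368.2, 226.8], [376.0, 220.3]]
```

View pics/c5.png

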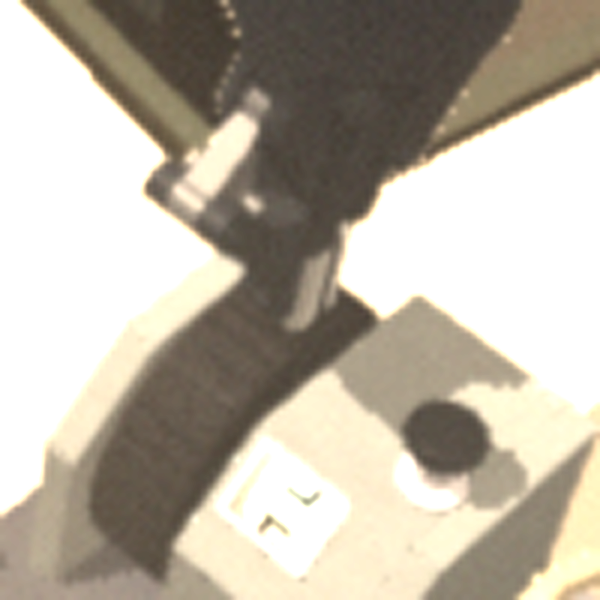

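The fingertip corners at (290,330) and (325,310) put the real tip about 36 mm above the reported TCP. I therefore expect contact at a reading of about 0.073–0.079.

Call:
{"api": "carry_out", "payload": {
  "series": [
    [[0, 0, 0.7], 0],
    [[0, 0, 0.7], 0],
    [[0, 0, 0.7], 0],
    [[0, 0, 0.6], 0],
    [[0, 0, 0.6], 0],
    [[0, 0, 0.5], 0],
    [[0, 0, 0.5], 0]
  ]
}}

```text
clock: 8.95
position: [0.4563, 0.2774, 0.0823]
ee_rot: [-0.005, 0.996, 0.094, 0.001]
contact_force: [0.4, 0.0, 1.3]
width: 0.0001
```

Call:
{"api": "carry_out", "payload": {
  "series": [
    [[0, 0, 0.5], 0],
    [[0, 0, 0.5], 0],
    [[0, 0, 0.5], 0],
    [[0, 0, 0.5], 0]
  ]
}}

```text
clock: 9.28
position: [0.4562, 0.2774, 0.0801]
ee_rot: [-0.005, 0.996, 0.094, 0.001]
contact_force: [-0.8, 0.2, 0.1]
width: -0.0003
```

Call:
{"api": "carry_out", "payload": {
  "series": [
    [[0, 0, 0.5], 0],
    [[0, 0, 0.5], 0],
    [[0, 0, 0.5], 0]
  ]
}}

```text
clock: 9.53
position: [0.4562, 0.2774, 0.0784]
ee_rot: [-0.005, 0.996, 0.094, 0.001]
contact_force: [-0.2, -0.1, 0.7]
width: 0.0
```

Call:
{"api": "carry_out", "payload": {
  "series": [
    [[0, 0, 0.5], 0],
    [[0, 0, 0.5], 0],
    [[0, 0, 0.5], 0]
  ]
}}

```text
clock: 9.78
position: [0.4563, 0.2775, 0.0778]
ee_rot: [-0.005, 0.996, 0.094, 0.001]
contact_force: [-0.7, -0.0, 4.3]
width: -0.0003
```

Contact is at z≈0.078, with 4.3 N at 0.5 mm per row.

Call:
{"api": "carry_out", "payload": {
  "series": [
    [[0, 0, 0.9], 0],
    [[0, 0, 0.9], 0],
    [[0, 0, 0.9], 0]
  ]
}}

```text
clock: 10.03
position: [0.4565, 0.2775, 0.0777]
ee_rot: [-0.005, 0.996, 0.095, 0.002]
contact_force: [-1.4, -0.4, 5.5]
width: 0.0004
```

Call:
{"api": "carry_out", "payload": {
  "series": [
    [[0, 0, 1.7], 0],
    [[-2, 0, 1.7], 0],
    [[-2, 0, 1.7], 0],
    [[-2, 0, 1.7], 0]
  ]
}}

```text
clock: 10.37
position: [0.4578, 0.2778, 0.0777]
ee_rot: [-0.006, 0.995, 0.095, 0.01]
contact_force: [0.5, -2.0, 7.6]
width: 0.0
```

Call:
{"api": "carry_out", "payload": {
  "series": [
    [[-5, 0, 1.7], 0],
    [[-5, 0, 1.7], 0],
    [[-5, 0, 1.7], 0]
  ]
}}

```text
clock: 10.62
position: [0.4544, 0.2772, 0.078]
ee_rot: [-0.008, 0.995, 0.096, 0.022]
contact_force: [2.9, -0.6, 7.2]
width: -0.0001
```

Call:
{"api": "carry_out", "payload": {
  "series": [
    [[-9, 0, 2.5], 0],
    [[-9, 0, 2.5], 0],
    [[-9, 0, 2.5], 0]
  ]
}}

```text
clock: 10.87
position: [0.4441, 0.2754, 0.0777]
ee_rot: [-0.01, 0.994, 0.097, 0.04]
contact_force: [4.0, -1.7, 9.4]
width: -0.0001
```

```bash
cat > win.py <<'E'
from h import *
import sys
c=manip.get_image("scene")
ex=np.array([.986,.168,0]);ey=np.array([-.168,.986,0]);o=np.array([.453,.260,0])
s=manip.get_state();q=s["ee_rot"];w,x,y,z=q
print(s["clock"],s["position"],s["contact_force"].round(1),"toolz",2*(x*z+w*y),2*(y*z-w*x))
# rectify the window: scene crop
src=np.float32([[353,255],[365,240],[383,253],[371,270]])
a=cv2.resize(c["frame"][235:275,345:395],(750,600),interpolation=cv2.INTER_CUBIC)
cv2.imwrite("pics/"+sys.argv[1],a)
E
python3 win.py win1.png
```

```text
10.9167 [0.44196534 0.27496115 0.07739987] [-0.3 -1.6 11.9] toolz 0.07471459904479882 0.026688052588841486
```

View pics/win1.png

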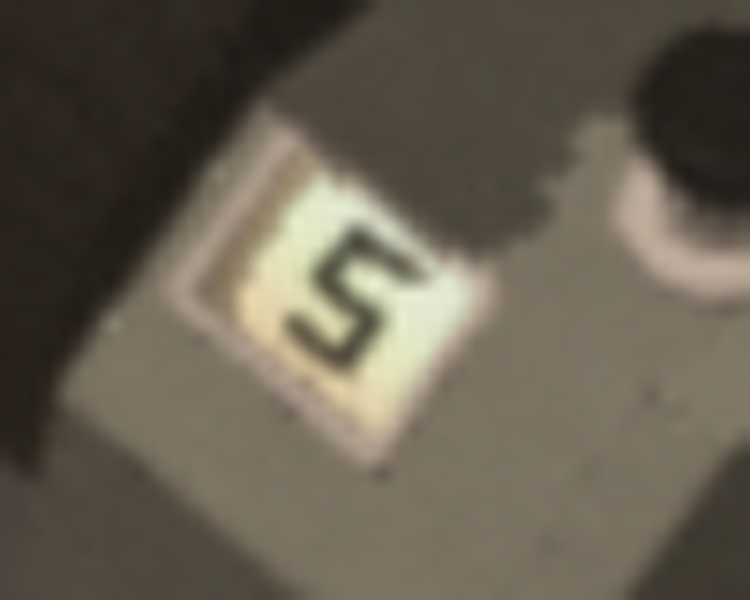

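The 5 now stands nearly in the middle, about 1 mm high, so the angle is ≈3.17 and the wheel is turning the right way. About 64 mm of rim travel remains. I'll lift, go back and pull again.

Call:
{"api": "carry_out", "payload": {
  "series": [
    [[0, 0, -6], 0],
    [[10, 0, -2], 0],
    [[10, 0, 0], 0],
    [[5, 0, 0], 0],
    [[0, 0, 0], 0],
    [[0, 0, 0], 0]
  ]
}}

```text
clock: 11.42
position: [0.4698, 0.2805, 0.0888]
ee_rot: [-0.01, 0.994, 0.096, 0.04]
contact_force: [-0.6, 0.0, 0.1]
width: -0.0
```

Call:
{"api": "carry_out", "payload": {
  "series": [
    [[0, 0, 2.5], 0],
    [[0, 0, 2.5], 0],
    [[0, 0, 2], 0],
    [[0, 0, 1], 0],
    [[0, 0, 0.6], 0],
    [[0, 0, 0.6], 0]
  ]
}}

```text
clock: 11.92
position: [0.4705, 0.2805, 0.0783]
ee_rot: [-0.01, 0.995, 0.097, 0.039]
contact_force: [-1.9, 0.1, 4.5]
width: 0.0001
```

Call:
{"api": "carry_out", "payload": {
  "series": [
    [[-8, 0, 1.3], 0],
    [[-8, 0, 1.3], 0],
    [[-8, 0, 1.3], 0]
  ]
}}

```text
clock: 12.17
position: [0.4624, 0.2791, 0.0799]
ee_rot: [-0.012, 0.994, 0.098, 0.055]
contact_force: [3.1, -1.1, 6.3]
width: 0.0002
```

Call:
{"api": "carry_out", "payload": {
  "series": [
    [[-9, 0, 2], 0],
    [[-9, 0, 2.2], 0],
    [[-9, 0, 2.4], 0],
    [[-9, 0, 2.6], 0]
  ]
}}

```text
clock: 12.5
position: [0.4479, 0.2764, 0.0794]
ee_rot: [-0.015, 0.992, 0.099, 0.078]
contact_force: [2.3, -2.3, 12.3]
width: -0.0002
```

```bash
python3 win.py win2.png
```

```text
12.55 [0.44607471 0.27608168 0.07918421] [ 0.2 -2.4 14.3] toolz 0.15028934094733498 0.04448645898151099
```

View pics/win2.png

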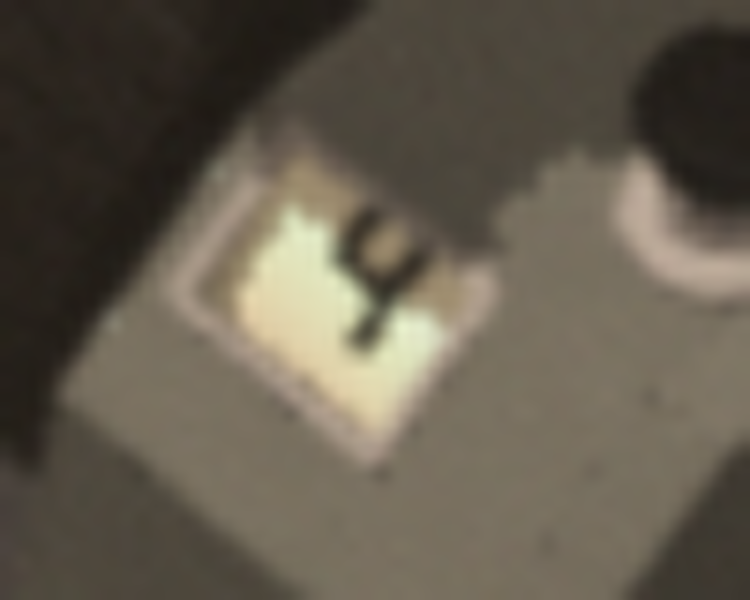

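The 4 shows about 4.5 mm above the middle, so the angle is ≈2.63, which matches the 27 mm of tip travel. About 37 mm remains, so I'll finish this stroke with a little more pull.

Call:
{"api": "carry_out", "payload": {
  "series": [
    [[-9, 0, 1.2], 0],
    [[-9, 0, 1.2], 0]
  ]
}}

```text
clock: 12.72
position: [0.4321, 0.2737, 0.0768]
ee_rot: [-0.016, 0.992, 0.099, 0.081]
contact_force: [-0.6, -0.2, -0.5]
width: 0.0002
```

```bash
cat > dig.py <<'E'
from h import *
c=manip.get_image("scene");s=manip.get_state();w,x,y,z=s["ee_rot"]
tz=np.array([2*(x*z+w*y),2*(y*z-w*x),1-2*(x*x+y*y)]);tip=s["position"]-.036*tz
print(s["clock"],"tip",tip.round(4),"along",round((tip[0]-.450)*.986+(tip[1]-.278)*.168,4),"lat",round(-(tip[0]-.450)*.168+(tip[1]-.278)*.986,4),s["contact_force"].round(1),"toolz",tz.round(3))
# window corners in the raw scene picture (TL,TR,BR,BL)
src=np.float32([[275,125],[490,280],[370,465],[180,300]])/15+[345,235]
H=cv2.getPerspectiveTransform(src.astype(np.float32),np.float32([[0,0],[27,0],[27,21],[0,21]]))
g=cv2.warpPerspective(cv2.cvtColor(c["frame"],cv2.COLOR_BGR2GRAY),H,(27,21))
for r in g: print("".join("#" if v<80 else "+" if v<115 else "." for v in r))
E
python3 dig.py
```

```text
12.7667 tip [0.4236 0.2711 0.1112] along -0.0272 lat -0.0023 [-2.  -0.9  0.5] toolz [ 0.154  0.046 -0.987]
++++++++++++++++++++.......
++++.......+++++.+++.......
+++........++#+...+++......
+++........+##+...+#+......
+++........+##+..++#+......
++.........+##+..+##+......
++.........+###+++##+......
++.........+########+......
++.........+########+......
++.........++++++###+......
++...............+##+......
++...............+##+......
++...............+##+......
++...............+#++......
++...............+++.......
+++........................
+++........................
+++........................
+++++++++++++++++++++++++..
.+++++++++++++++++++++++...
....+++++++++......+++++...
```

Call:
{"api": "carry_out", "payload": {
  "series": [
    [[0, 0, -6], 0],
    [[8, 0, -3], 0],
    [[14, 0, 0], 0],
    [[14, 0, 0], 0],
    [[6, 0, 0], 0],
    [[0, 0, 0], 0],
    [[0, 0, 0], 0]
  ]
}}

```text
clock: 13.35
position: [0.4686, 0.2807, 0.0909]
ee_rot: [-0.015, 0.992, 0.1, 0.077]
contact_force: [-0.6, 0.5, 0.1]
width: 0.0004
```

```bash
python3 dig.py
```

```text
13.4 tip [0.4632 0.2791 0.1264] along 0.0132 lat -0.0012 [0.4 0.6 0.7] toolz [ 0.15   0.044 -0.988]
...........................
...........................
...........................
...................+.......
...........................
...........................
.............+.....+.......
............++++.++........
...............+++++.......
..................+........
..................+........
...................+.......
..................+........
...........................
...........................
...........................
...........................
...........................
...........................
...........................
...........................
```

Call:
{"api": "carry_out", "payload": {
  "series": [
    [[0, 0, 2.5], 0],
    [[0, 0, 2.5], 0],
    [[0, 0, 2], 0],
    [[0, 0, 1.2], 0],
    [[0, 0, 0.7], 0],
    [[0, 0, 0.7], 0]
  ]
}}

```text
clock: 13.9
position: [0.4684, 0.2806, 0.0812]
ee_rot: [-0.014, 0.992, 0.101, 0.077]
contact_force: [-1.0, -1.4, 6.1]
width: -0.0
```

Call:
{"api": "carry_out", "payload": {
  "series": [
    [[-8, 0, 1], 0],
    [[-8, 0, 1.1], 0],
    [[-8, 0, 1.2], 0],
    [[-8, 0, 1.2], 0]
  ]
}}

```text
clock: 14.23
position: [0.4557, 0.2784, 0.0818]
ee_rot: [-0.017, 0.99, 0.102, 0.096]
contact_force: [2.3, 0.5, 5.4]
width: -0.0003
```

```bash
sed -i 's/^for r in g.*//' dig.py
cat >> dig.py <<'E'
g=cv2.warpPerspective(cv2.cvtColor(c["frame"],cv2.COLOR_BGR2GRAY),H,(27,21)).astype(float)
d=g/cv2.GaussianBlur(g,(0,0),6)
for r in d[:,3:25]: print("".join("#" if v<.75 else "+" if v<.88 else "." for v in r))
E
python3 dig.py
```

```text
14.2833 tip [0.447  0.2761 0.1167] along -0.0033 lat -0.0013 [-0.5  0.1  9. ] toolz [ 0.184  0.053 -0.981]
######################
#++++++++###########++
++........++####+++...
+.....................
+.....................
+.....................
+.....................
+.....................
+.....................
+.....................
+.......+#+....++.....
+.......##+....##.....
+.......##+...+##.....
+.......+#+...+##.....
+.......###+.+###.....
+.......#########.....
+.......+########.....
+............+###.....
++...........+###+....
++...........++#+.....
...............+......
```

Call:
{"api": "carry_out", "payload": {
  "series": [
    [[-6, 0, 1.8], 0],
    [[-6, 0, 2], 0]
  ]
}}

```text
clock: 14.45
position: [0.4502, 0.2776, 0.0809]
ee_rot: [-0.018, 0.989, 0.103, 0.104]
contact_force: [1.6, -2.8, 11.6]
width: 0.0001
```

```bash
python3 dig.py
```

```text
14.5 tip [0.442  0.2753 0.116 ] along -0.0083 lat -0.0013 [ 0.2 -2.  11.3] toolz [ 0.201  0.057 -0.978]
++++++++++++++#####+..
+.............+###+...
..............+###+...
.........+########+...
........+#########+...
.........+#######+....
..........++++++......
......................
......................
......................
......................
......................
......................
.........+......+.....
........##.....++.....
+.......##.....#+.....
+.......##+....##.....
+.......###+.++##.....
+.......#########+....
+.......+###+###+.....
.............+.+......
```

Call:
{"api": "carry_out", "payload": {
  "series": [
    [[0, 0, -6], 0],
    [[8, 0, -2], 0],
    [[10, 0, 0], 0],
    [[3, 0, 0], 0],
    [[0, 0, 0], 0],
    [[0, 0, 2], 0],
    [[0, 0, 2], 0],
    [[0, 0, 2], 0]
  ]
}}

```text
clock: 15.17
position: [0.4713, 0.2821, 0.0878]
ee_rot: [-0.018, 0.989, 0.103, 0.104]
contact_force: [-0.6, 0.3, 0.1]
width: 0.0002
```

Call:
{"api": "carry_out", "payload": {
  "series": [
    [[0, 0, 2], 0],
    [[0, 0, 1.5], 0],
    [[0, 0, 1], 0],
    [[0, 0, 0.8], 0],
    [[0, 0, 0.8], 0]
  ]
}}

```text
clock: 15.58
position: [0.4736, 0.2825, 0.0822]
ee_rot: [-0.018, 0.989, 0.104, 0.105]
contact_force: [-1.1, -0.7, 3.7]
width: 0.0005
```

Call:
{"api": "carry_out", "payload": {
  "series": [
    [[-7, 0, 1], 0],
    [[-7, 0, 1], 0],
    [[-7, 0, 1.1], 0]
  ]
}}

```text
clock: 15.83
position: [0.4691, 0.2818, 0.0833]
ee_rot: [-0.02, 0.987, 0.105, 0.121]
contact_force: [4.3, -2.4, 7.5]
width: -0.0005
```

```bash
python3 dig.py
```

```text
15.8833 tip [0.4597 0.2793 0.1182] along 0.0098 lat -0.0004 [ 2.7 -3.3 10.3] toolz [ 0.234  0.066 -0.97 ]
...........+++++++....
+..........+++++#+....
++............+###....
++.............###....
++.............###....
+.........++.+####....
+........+#######+....
+........+######++....
+.............+.......
+.....................
+.....................
+.....................
+.....................
+.....................
+.....................
+.......++.....#+.....
+.......##+....##.....
++.....+##+...+##+....
++.....+##+...###+....
++......##+..++##+....
.......++++..+++++++++
```

Call:
{"api": "carry_out", "payload": {
  "series": [
    [[-7, 0, 0.8], 0],
    [[-7, 0, 0.8], 0]
  ]
}}

```text
clock: 16.05
position: [0.4638, 0.2812, 0.0839]
ee_rot: [-0.022, 0.986, 0.106, 0.13]
contact_force: [3.4, -2.5, 6.4]
width: -0.0003
```

```bash
python3 dig.py
```

```text
16.1 tip [0.4536 0.2784 0.1186] along 0.0037 lat -0.0003 [ 1.3 -2.3  9.1] toolz [ 0.252  0.071 -0.965]
###################+..
++++++++++++++#####...
+.......++++++####+...
.........+########....
.........+#######+....
............+++##.....
...............+#.....
...............##.....
+..............##.....
+........++######.....
+........########.....
+........+..+++.......
+.....................
+.....................
+.....................
+.....................
+.....................
++....................
+++......+....++++....
+++.....++..+++#+++++.
..++...+++++++++++++++
```

Call:
{"api": "carry_out", "payload": {
  "series": [
    [[-7, 0, 0.9], 0],
    [[-7, 0, 1], 0],
    [[-5, 0, 1], 0]
  ]
}}

```text
clock: 16.35
position: [0.4559, 0.2802, 0.0836]
ee_rot: [-0.024, 0.984, 0.107, 0.142]
contact_force: [2.4, -0.8, 6.1]
width: -0.0001
```

```bash
python3 dig.py
```

```text
16.4 tip [0.4452 0.2773 0.1179] along -0.0049 lat 0.0001 [ 0.2 -1.   7.4] toolz [ 0.274  0.079 -0.959]
+..+++.....+++++......
......................
...........+.+++......
.........+#######+....
.........#########....
..............+##+....
...............##+....
..............###+....
.........+#+#####+....
........+#########....
.......+##########....
........++++++####....
...........+++###+....
..........++#####.....
.........+######+.....
.........+#####+......
......................
......................
+.....................
+.....................
......................
```

Run:
```python
from h import *
c=manip.get_image("scene")
ex=np.array([.986,.168,0]);ey=np.array([-.168,.986,0]);ez=np.array([0,0,1.]);o=np.array([.453,.260,0])
C,_=ray(c,(0,0))
w=plane(c,(366.9,254.5),.088);v=C-w;v/=np.linalg.norm(v)
print("win rel",(w-o)@ex,(w-o)@ey)
n=(-ex+ez)/2**.5;up=(ex+ez)/2**.5;r=-ey
print("per mm depth: right",-(v@r)/(v@n),"up",-(v@up)/(v@n))
```

```text
win rel -0.025635363247542068 -0.0180586153042792
per mm depth: right -0.3085937812172507 up -0.22974345182106445
```

Run:
```python
from h import *
c=manip.get_image("scene")
ex=np.array([.986,.168,0]);ey=np.array([-.168,.986,0]);ez=np.array([0,0,1.]);o=np.array([.453,.260,0])
n=(-ex+ez)/2**.5
src=np.float32([[275,125],[490,280],[370,465],[180,300]])/15+[345,235]
H=cv2.getPerspectiveTransform(src.astype(np.float32),np.float32([[0,0],[27,0],[27,21],[0,21]]))
f=lambda p:cv2.perspectiveTransform(proj(c,p)[None].astype(np.float64),H.astype(float))[0].round(1).tolist()
for R in (.028,.031,.034,.0365,.038): print(R,f(o-.018*ey+.062*ez+R*n), "rows/rad", (f(o-.018*ey+.062*ez+R*(n*np.cos(.1)-(ex+ez)/2**.5*np.sin(.1)))[0][1]-f(o-.018*ey+.062*ez+R*n)[0][1])/.1)
print(f(manip.get_state()["position"]*0+o-.046*ey+.1265*ez), proj(c,o-.046*ey+.1265*ez))
```

```text
0.028 [[16.7, 8.7]] rows/rad 25.0
0.031 [[15.8, 9.3]] rows/rad 26.999999999999993
0.034 [[14.9, 9.9]] rows/rad 30.0
0.0365 [[14.2, 10.4]] rows/rad 32.999999999999986
0.038 [[13.7, 10.7]] rows/rad 34.0
[[36.9, -22.0]] [[394.48680462 242.82648842]]
```

With a drum radius of about 30 mm, the window middle projects to (16, 9.2). The 3's centre measures (16, 9), so it is centred. I'll lift straight up.

Call:
{"api": "carry_out", "payload": {
  "series": [
    [[0, 0, 0], 0],
    [[1.7, 0.5, -5.8], 0],
    [[4, 1, -14], 0],
    [[4, 1, -14], 0],
    [[0, 0, 0], 0],
    [[0, 0, 0], 0],
    [[0, 0, 0], 0]
  ]
}}

```text
clock: 17.08
position: [0.4531, 0.2762, 0.1192]
ee_rot: [-0.024, 0.984, 0.107, 0.14]
contact_force: [0.5, 0.2, 0.4]
width: 0.0001
```

```bash
python3 dig.py
python3 - <<'E'
from h import *
from scipy.spatial.transform import Rotation as Ro
s=manip.get_state();q=s["ee_rot"];R=Ro.from_quat([q[1],q[2],q[3],q[0]]).as_matrix()
tip=s["position"]-.036*R[:,2]
print(tip,R.round(3))
for z in (.145,.135,.1265,.112): print(z,(R.T@(np.array([.4605,.2165,z])-tip)*1000).round(1))
E
```

```text
17.1333 tip [0.4431 0.2732 0.1533] along -0.0076 lat -0.0035 [ 0.3 -0.5 -0.7] toolz [ 0.269  0.077 -0.96 ]
.................+++.+
+.....................
++....................
++........+++++#+.....
++.......+########....
+.........++..+##+....
+..............+#+....
+..............##.....
+.............+##.....
+........########.....
+........++######.....
+.............+##.....
+.............+##.....
+.............+##.....
+........+++#####.....
+.......+#######+.....
+........++++++#......
++....................
++....................
++....................
......................
[0.44307707 0.27322344 0.15334367] [[ 0.938  0.217  0.269]
 [ 0.204 -0.976  0.077]
 [ 0.28  -0.017 -0.96 ]]
0.145 [ 2.5 59.3  8.3]
0.135 [-0.3 59.5 17.9]
0.1265 [-2.7 59.6 26.1]
0.112 [-6.8 59.9 40. ]
```

Call:
{"api": "carry_out", "payload": {
  "series": [
    [[1, 18, 0], 0],
    [[1, 18, 0], 0],
    [[0.5, 16, 0], 0],
    [[0, 7, 0], 0],
    [[0, 0, 0], 0],
    [[0, 0, 0], 0]
  ]
}}

```text
clock: 17.63
position: [0.465, 0.2171, 0.1132]
ee_rot: [-0.024, 0.985, 0.108, 0.135]
contact_force: [0.7, -0.1, -0.4]
width: -0.0002
```

```bash
cat > cap.py <<'E'
from h import *
from scipy.spatial.transform import Rotation as Ro
s=manip.get_state();q=s["ee_rot"];R=Ro.from_quat([q[1],q[2],q[3],q[0]]).as_matrix()
tip=s["position"]-.036*R[:,2]
print(tip,s["contact_force"])
for z in (.135,.1265,.112): print(z,(R.T@(np.array([.4605,.2165,z])-tip)*1000).round(1))
E
python3 cap.py
```

```text
[0.45557533 0.21433877 0.14780579] [ 0.69747025 -0.08356519 -0.417476  ]
0.135 [ 1.6 -0.8 13.8]
0.1265 [-0.7 -0.7 22. ]
0.112 [-4.6 -0.4 35.9]
```

Call:
{"api": "carry_out", "payload": {
  "series": [
    [[1.5, -1, 6], 0],
    [[1, 0, 5], 0],
    [[0, 0, 3], 0],
    [[0, 0, 1], 0],
    [[-0.2, 0, 1], 0],
    [[-0.2, 0, 1], 0]
  ]
}}

```text
clock: 18.13
position: [0.4709, 0.2226, 0.0948]
ee_rot: [-0.024, 0.985, 0.109, 0.134]
contact_force: [0.8, -1.8, 1.6]
width: 0.0006
```

```bash
python3 cap.py
```

```text
[0.46159132 0.21981294 0.12941922] [ 0.84620655 -1.83551361  1.55877187]
0.135 [-0.2  2.9 -5.9]
0.1265 [-2.5  3.   2.3]
0.112 [-6.4  3.3 16.2]
```

Call:
{"api": "carry_out", "payload": {
  "series": [
    [[-0.5, 0.5, 2], 0],
    [[-0.5, 0.5, 2], 0],
    [[-0.5, 0.5, 2], 0],
    [[-0.5, 0, 2], 0],
    [[-0.5, 0, 2], 0]
  ]
}}

```text
clock: 18.55
position: [0.4712, 0.2223, 0.0844]
ee_rot: [-0.025, 0.985, 0.109, 0.134]
contact_force: [-0.8, -0.4, 1.6]
width: -0.0002
```

```bash
python3 cap.py; python3 dig.py
```

```text
[0.46186071 0.21951155 0.11900609] [-0.79383796 -0.39629882  1.55221924]
0.135 [  2.4   2.3 -16. ]
0.1265 [ 0.1  2.5 -7.8]
0.112 [-3.8  2.8  6.2]
18.6 tip [0.4618 0.2195 0.1187] along 0.0018 lat -0.0597 [-0.6  1.1  1.5] toolz [ 0.259  0.078 -0.963]
######################
######################
######################
###+++++#############.
++........+##+####+...
...............+#+....
................#.....
................+.....
...............##.....
.........+++#####.....
..........+++####.....
..............+##.....
..............+##.....
..............+##.....
+........+++#####.....
+.......+#######+.....
+........+++++++......
+.....................
++....................
++....................
......................
```

Call:
{"api": "carry_out", "payload": {
  "series": [
    [[-0.5, 0, 2], 0],
    [[-0.5, 0, 2], 0],
    [[-0.5, 0, 2], 0],
    [[-0.5, 0, 2], 0]
  ]
}}

```text
clock: 18.93
position: [0.4716, 0.2224, 0.0836]
ee_rot: [-0.025, 0.984, 0.109, 0.137]
contact_force: [-8.3, -2.4, 17.8]
width: 0.0001
```

Call:
{"api": "carry_out", "payload": {
  "series": [
    [[-0.8, 0, 3.5], 0],
    [[-1, 0, 4], 0],
    [[-1, 0, 4], 0]
  ]
}}

```text
clock: 19.18
position: [0.472, 0.2226, 0.0832]
ee_rot: [-0.025, 0.983, 0.11, 0.141]
contact_force: [-18.5, -6.1, 39.7]
width: 0.0002
```

```bash
python3 cap.py; python3 dig.py|tail -20
```

```text
[0.4622214  0.21969742 0.11775678] [-18.47384286  -6.13549767  39.68432503]
0.135 [  2.6   2.4 -17.3]
0.1265 [ 0.2  2.6 -9.1]
0.112 [-3.9  2.8  4.8]
###+++++++++##########
######################
######################
#####################+
##+.......+...+###+...
+..............+#.....
................+.....
...............#+.....
...........+++##+.....
..........+++###+.....
...............##.....
..............+##.....
..............+##.....
..........++#+###.....
+.......++######+.....
+........+++++++......
+.....................
++....................
++....................
......................
```

There is a hard stop at 40 N. I'll lift off and check the cap height.

Call:
{"api": "carry_out", "payload": {
  "series": [
    [[0, 0, 0], 0],
    [[2, 0, -6], 0],
    [[6, 0, -20], 0],
    [[6, 0, -20], 0],
    [[6, -20, -20], 0],
    [[0, -30, -20], 0],
    [[0, -30, -15], 0],
    [[0, -30, 0], 0],
    [[0, 0, 0], 0],
    [[0, 0, 0], 0]
  ]
}}

```text
clock: 20.07
position: [0.4396, 0.3294, 0.1971]
ee_rot: [-0.026, 0.983, 0.108, 0.145]
contact_force: [0.5, -0.8, 0.2]
width: 0.0003
```

```bash
python3 dig.py
python3 - <<'E'
from h import *
c=manip.get_image("scene");t=manip.get_image("top")
for z in (.1265,.1145): print(z,proj(c,[.4602,.2157,z]),proj(t,[.4602,.2157,z]))
a=cv2.resize(c["frame"][190:330,300:480],None,fx=4.2,fy=4.2,interpolation=cv2.INTER_CUBIC)
cv2.imwrite("pics/end.png",a)
E
```

```text
20.1167 tip [0.4296 0.3263 0.2312] along -0.012 lat 0.051 [ 0.5  0.3 -0.1] toolz [ 0.279  0.083 -0.957]
.....................+
+.....................
++....................
++........+++++#+.....
++.......+########....
+.........++..+##+....
+..............+#+....
+..............##.....
+.............+##.....
+........########.....
+........+#######.....
+.............+##.....
+.............+##.....
+.............+##.....
+........+++#####.....
+.......+#######+.....
+........+++++++......
++....................
++....................
++....................
......................
0.1265 [[393.79451307 242.51040392]] [[361.03184863 146.71226067]]
0.1145 [[392.38420111 246.86217628]] [[359.90258958 147.89573786]]
```

View pics/end.png

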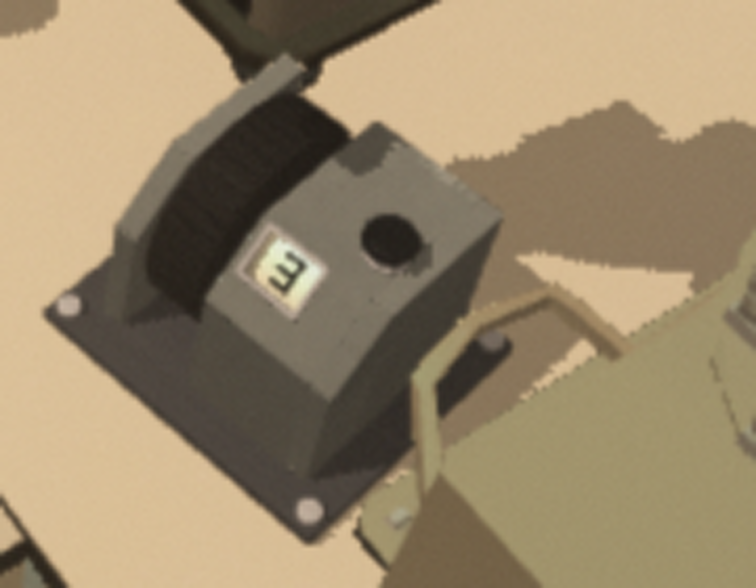

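The cap has moved (-1.2, +4.5) px, against (-1.4, +4.4) predicted for the full 12 mm. The 3 is centred and the arm is clear, so I'm handing in.

```bash
python3 -c "
from rig import manip
print(manip.sign_off())"
```

```text
the job is handed in; nothing more can be done
None
```

The batch counter is set to 3 and locked, and I handed the job in at about 20 s. I turned the wheel to the 3 with light finger strokes, lifted clear, then pressed the lock plunger down to its stop.

**Last checks:**
- **Number:** the 3 stands in the middle of the window, within about 0.03 rad of true by the camera.
- **Plunger:** the cap moved down in the image by the amount expected for its full 12 mm, and it met a hard stop.
- **Arm:** clear of everything, with the force reading near zero.

**Forces and loose items:**
- **Wheel force:** the highest I read was about 14 N, but forces were only read between moves.
- **Plunger force:** it took about 40 N vertically (44 N in all) at the stop, through the fingertip. That is right at the 40 N limit, which applies to the arm and gripper body.
- **Tin, jar and weight:** I did not go near them and did not check them at the end.

**What disagreed:** the closed fingertip sat about 36 mm behind the reported tool point. I found this from the camera views and confirmed it on contact with the wheel. The tool also tilted about 0.3 rad during the strokes, which did no harm.

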